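# Spin the cup-drying carousel and park it at its mark

## Robot

A 7-joint arm with a two-finger parallel gripper is mounted at the origin on the work surface. World frame = base frame: x ahead of the robot, y to its left, z up, the work surface at z = 0. Lengths are in m, angles in rad, forces in N, time in s.
With the tool pointing down it reaches from about 0.425 to 0.925 m from the base axis. Payload 6.8 kg.
Tool frame: the origin (TCP) lies between the finger pads; the fingertips stand r.tips_ahead ahead of it and the grasp point (between the pads) lies 5 mm behind it (r.tips_ahead is the distance from the TCP to the fingertips, in m); z points along the fingers, y is the line along which they close (so a half turn about z gives the same grasp; the last joint's range is limited). The gripper opens to 85 mm and grips with 20 to 120 N. Pads are 22 mm wide; open, the fingers measure 114 mm over their backs; the gripper's body (76 mm by 85 mm) begins 54 mm behind the grasp point. The pads swing forward as they close: fully open they stand 13 mm farther back than shut.
Start: joints at [1.07, 0.477, 0.022, 1.555, -0.011, 1.109, -0.083], TCP at [0.258, -0.624, 0.245] pointing down, gripper open.
Joint ranges: [-2.96, 2.96], [-0.34, 2.1], [-1.41, 1.46], [0.24, 2.44], [-1.37, 4.51], [0.17, 1.92], [-2.96, 2.96]. Speed limits (rad/s): [2.39, 2.39, 3.14, 3.14, 3.14, 3.14, 3.14].

## Interface

Orientations are given as a rotation vector (axis times angle).
In Python, from bench import r gives the robot as it stands.
- The arm moves only by the tool move_arm, never from a script. Its argument "rows" is one flat list of numbers, 4 for each row, row after row: the shift along the tool's x, y, z in cm, then the turn about the tool's z in degrees. In form: [tx, ty, tz, twist, tx, ty, tz, twist, ...]. A call has 1 to 10 rows; each row is the pose to reach, as a shift and turn from the pose commanded when the call began, along the tool's axes at that moment; what a row does not reach only later rows make up. A row lasts 1/8 s, in which the tool goes at most 62.5 mm and 10.7 degrees, less where a joint would pass 70% of its speed; a pose out of reach is approached as far as the arm can. A call with a gripper value outside its range is refused whole. "fingers" is the opening, from 0 (shut) to 1 (fully open), set as the call begins (left out, the last holds). The fingers move at their own pace and stop on an object; "newtons" is the grip in N (left out, the last holds). Time passes only in rows, so rows that repeat a pose let the fingers close. It gives the time, the measured TCP pose, the force, the opening and the grip force at its end, in the units of the state.
- r.get_obs(): the state, without advancing time (a new reading comes with each control period).
- r.grab_frame(name): name is "scene" or "top"; returns the picture (480x640x3 uint8, blue, green, red); there is no depth.
- r.camera_params(name): a dict with "fx", "fy", "cx", "cy" (pixels), "k1" (the pictures are not rectified: a ray, as slopes to the right and down, at radius r is drawn at 1 + k1 r^2 times it, then the intrinsics apply), "world_from_camera" (4x4, takes a point from camera to world coordinates). Camera axes: x right, y down, z forward; pixel columns grow to the right and rows downward; lengths in m; the calibration is good to about 2 mm. A picture is of the moment at which its call begins. camera_params takes no time and is no camera call.
- r.hand_in(): hands the job in; it is judged then, once.
The state is a dict: "clock": time; "joints": joint angles; "qvel": joint speeds; "tau": joint torques, N m; "tcp_pos": TCP position; "orientation": TCP orientation; "contact_force": force on the tool from outside, world axes, zero at the start; "moment": the same for the moment, N m; "grip_width": finger opening in m; "gripper_force": force on a finger pad.
Only numpy, scipy, OpenCV 4.12 (cv2) and the standard library are available. Lean on these libraries where they do the work, as an engineer would, in place of code of your own. Each camera call takes 0.05 s, during which the arm holds its last target. There are 200 camera calls.

## Task

Shake the washed espresso cups dry: with the crank and its yellow knob, turn the carousel anticlockwise (seen from above) up to about 20 turns a minute and keep it between 16 and 24 turns a minute for at least seven seconds without a break, never letting it race past 28. Then bring it to rest with its red tab at the green marker post, within about a tab's width, and let go of the knob. Do not touch the cups, the rack or its drag shoe, and leave the other things on the counter where they are.

Things in the scene. Friction and masses are not known exactly. Their poses are not given: they have to be found in the camera images.
- axis (a point): The carousel's vertical turning axis where it meets the counter (z = 0). Its x axis points directly away from the green marker post. Read its pose for where the carousel stands and how it is turned
- foot: Grey foot of the drying carousel, fixed to the counter. Its arm along its own -x ends in the green marker post (44 x 40 mm, 53 mm tall, centre 227 mm from the axis); along +x it carries a dark post (100 mm tall, 216 mm from the axis) with a small cage, 90 mm high, over the rim for the drag shoe. Origin on the axis at counter height
- carousel (a joint): Angle of the rack about its vertical axis, rad, growing anticlockwise seen from above, not wrapped; at 0 and at every whole turn (2 pi) the red tab stands at the green marker post. 20 turns a minute is 2.09 rad/s
- crank (a joint): Angle of the crank relative to the rack, rad, anticlockwise, not wrapped: the knob's world direction from the axis is yaw of axis + carousel + crank. No gear: a slipping magnetic coupling drives the rack with 0.07 N m s/rad times the crank's speed relative to it. The rack lags, turns slower than the crank, is braked when the crank is held still; a freed crank runs on with it
- knob_grip (a point): Grip point on the yellow crank knob: an upright cylinder, 30 mm in diameter and 58 mm tall, its axis 60 mm from the carousel's axis, turning freely on its own pin. The point lies on the knob's axis 183 mm above the counter; the knob reaches from 149 mm to 207 mm above it. The steel crank arm lies below, top at 148 mm
- tab (a point): Red tab on the rim of the carousel disc, 28 mm wide, reaching 202 mm from the axis; the point is on its top, 190 mm from the axis and 60 mm above the counter
- mark (a point): The place the tab must stop at, right in front of the green marker post: 190 mm from the axis, 55 mm above the counter
- soap: Green bottle of washing-up soap, 60 mm wide, 170 mm tall, bystander; origin under its centre
- oil: Amber oil bottle, 70 mm wide, 210 mm tall, bystander; origin under its centre
- spice: Small spice jar with red cap, 52 mm wide, 90 mm tall, bystander; origin under its centre
- mug: Blue mug, 80 mm wide, 90 mm tall, bystander; origin under its centre
- bowl: White bowl, 140 mm wide, 50 mm tall, bystander; origin under its centre
- hub (a point): The rack, which turns: white steel disc, 350 mm in diameter, top 60 mm above the counter, with six upturned espresso cups (66 mm wide, tops 115 mm above the counter) clipped on at 100 mm radius and the red tab. The point lies on the axis, on top of the disc. Nominal moment of inertia 0.048 kg m2 (the true one differs by up to a third), bearing 0.012 N m s/rad and 0.003 N m
- shoe: Drag shoe that keeps the rack from creeping: black block 30 x 30 x 38 mm with a 12 mm brass stud, sitting loose in the foot's cage and resting by its weight on the disc, 158 mm from the axis. It rubs with nominally 0.046 N m of dry friction about the axis, but its true drag differs from set to set, from about 0.3 to 2.3 times that. Origin under its centre

How it is judged:
By the outcome, as a careful person would: the job done as asked, in the order asked, and still so for the second after the job is handed in, with the robot touching nothing.
It also fails if it takes over 61 s, if anything falls off the work surface, if the arm or the gripper's body presses on something with over 40 N, if the wrist force passes 120 N, or if a joint passes its speed limit or range.

## Working session

There is one attempt and no reset: what is moved stays moved. The work goes in short steps, Python scripts to look and compute and a tool call to move; the robot and the scene stay as the last step left them, time stands still between calls to the robot, and variables do not carry over. Pictures are saved under pics/ and viewed, at most 10 in all, crops included, and the job is handed in when it is done.

Besides the shell and the picture viewer there is one more tool, called after "Call:" as a command line: name --argument value ..., lists and objects as JSON in quotes. move_arm: Moves the arm, as the interface text tells. Its arguments: {"type":"object","properties":{"rows":{"type":"array"},"fingers":{"type":"number"},"newtons":{"type":"number"}},"required":["rows"]}

```bash
mkdir -p pics; ls; python3 - <<'E'
from bench import r
import cv2
o=r.get_obs(); print(o['clock'],o['tcp_pos'],o['orientation'],o['grip_width'],r.tips_ahead)
for n in("top","scene"):
    cv2.imwrite(f"pics/{n}0.png",r.grab_frame(n)); print(n,r.camera_params(n))
E
```

```text
pics
0.0 [ 0.25814635 -0.62307668  0.24430223] [-3.07945461e+00 -6.12740137e-01  8.07485314e-04] 0.0854176690864502 0.014
top {'fx': 445.06698133359816, 'fy': 445.06698133359816, 'cx': 318.2012633727355, 'cy': 241.79524341425864, 'k1': -0.058265743549359636, 'world_from_camera': array([[ 0.02674023, -0.99626723,  0.08207665,  0.47403104],
       [-0.99954205, -0.02548379,  0.01631789, -0.02577141],
       [-0.01416535, -0.0824754 , -0.99649242,  1.38880077],
       [ 0.        ,  0.        ,  0.        ,  1.        ]])}
scene {'fx': 447.306035137235, 'fy': 447.306035137235, 'cx': 313.24271579203, 'cy': 228.9745798815426, 'k1': 0.0018505091678869422, 'world_from_camera': array([[-0.51061433,  0.61479629, -0.60108113,  1.23750207],
       [ 0.85970305,  0.37608202, -0.34564863,  0.36428238],
       [ 0.01355231, -0.69324443, -0.72057512,  0.90480303],
       [ 0.        ,  0.        ,  0.        ,  1.        ]])}
```

View pics/top0.png

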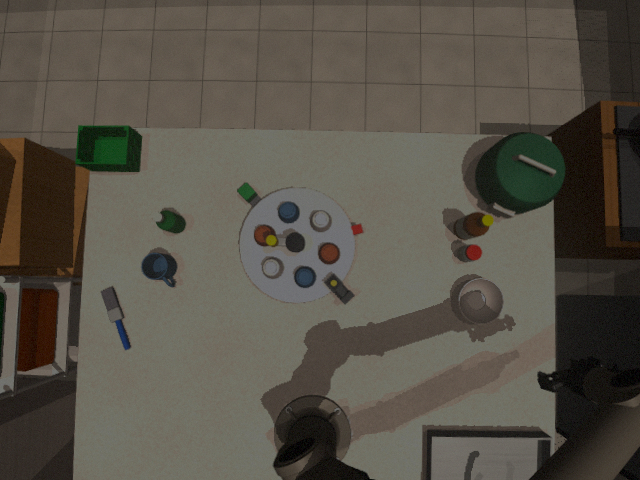

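View pics/scene0.png

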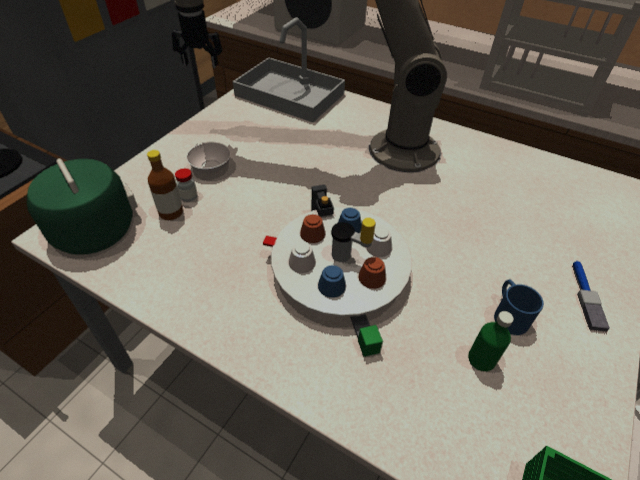

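The top view shows the disc centred near (297,245), with the tab at (358,229), the marker at (246,192), the knob at (271,240) and the dark cage at (340,290). The scene view agrees: marker (370,340), tab (270,241), knob (368,231).

```bash
cat > h.py <<'E'
import numpy as np, cv2
from bench import r
from scipy.spatial.transform import Rotation as R
P={n:r.camera_params(n) for n in("top","scene")}
def und(n,uv):
    p=P[n]; d=(np.asarray(uv,float)-[p['cx'],p['cy']])/p['fx']
    s=d.copy()
    for _ in range(20): s=d/(1+p['k1']*(s@s))
    return s
def ray(n,uv):
    T=P[n]['world_from_camera']; return T[:3,3],T[:3,:3]@np.r_[und(n,uv),1]
def atz(n,uv,z):
    o,d=ray(n,uv); return o+d*(z-o[2])/d[2]
def proj(n,X):
    p=P[n];T=p['world_from_camera'];c=T[:3,:3].T@(np.asarray(X)-T[:3,3]);s=c[:2]/c[2]
    return s*(1+p['k1']*(s@s))*p['fx']+[p['cx'],p['cy']]
def tri(a,b):
    (o1,d1),(o2,d2)=ray("top",a),ray("scene",b)
    A=np.c_[d1,-d2]; k=np.linalg.lstsq(A,o2-o1,rcond=None)[0]
    p,q=o1+k[0]*d1,o2+k[1]*d2; return (p+q)/2,np.linalg.norm(p-q)
def blobs(img,hlo,hhi,smin=120,vmin=60):
    h=cv2.cvtColor(img,cv2.COLOR_BGR2HSV).astype(int)
    H=h[...,0]; m=((H>=hlo)&(H<=hhi)) if hlo<hhi else ((H>=hlo)|(H<=hhi))
    m&=(h[...,1]>smin)&(h[...,2]>vmin)
    n,_,s,c=cv2.connectedComponentsWithStats(m.astype(np.uint8))
    return [(c[i],s[i]) for i in range(1,n) if s[i,4]>12]
E
python3 - <<'E'
from h import *
I={n:cv2.imread(f"pics/{n}0.png") for n in P}
for n in P:
  for nm,a in dict(red=(174,5,180,120),yel=(22,35,150,100),grn=(50,75,150,60)).items():
    print(n,nm,[(c.round(1).tolist(),s.tolist()) for c,s in blobs(I[n],*a) if 120<c[0]<480 and 150<c[1]<400])
# disc: white low-sat
h=cv2.cvtColor(I['top'],cv2.COLOR_BGR2HSV)
print(h[200,297-35],h[245,345],h[170,297],I['top'][245,345],I['top'][245,370])
cv2.imwrite("pics/c0.png",np.hstack([cv2.resize(I['top'][175:315,225:375],None,fx=2.6,fy=2.6,interpolation=2),cv2.resize(I['scene'][190:330,260:410],None,fx=2.6,fy=2.6,interpolation=2)]))
print(R.from_rotvec(r.get_obs()['orientation']).as_matrix().round(3))
E
```

```text
top red []
top yel [([270.7, 239.8], [266, 235, 10, 10, 76]), ([333.2, 282.8], [331, 281, 5, 5, 20])]
top grn [([245.6, 193.8], [243, 188, 7, 11, 19])]
scene red [([182.7, 173.0], [175, 169, 16, 9, 112]), ([269.3, 240.1], [263, 236, 13, 9, 75])]
scene yel [([152.7, 153.5], [147, 150, 12, 8, 67]), ([368.3, 222.2], [362, 218, 13, 9, 92])]
scene grn [([370.4, 335.0], [360, 326, 22, 19, 290])]
[ 90   2 109] [105   9 116] [ 28  28 108] [116 114 112] [ 98 111 112]
[[ 0.924  0.383 -0.001]
 [ 0.383 -0.924  0.001]
 [-0.    -0.002 -1.   ]]
```

View pics/c0.png

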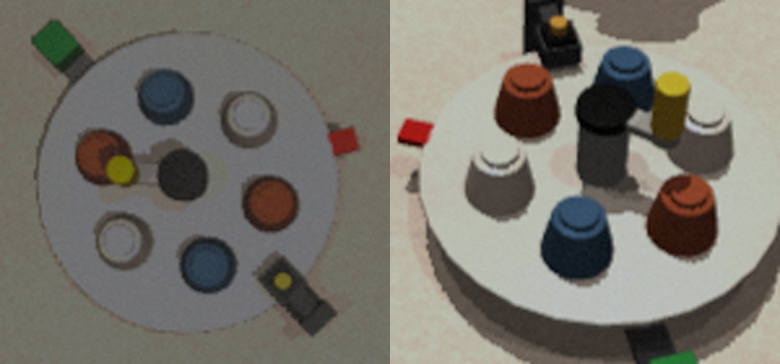

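The crop shows the tab at top (357,229), the hub cap at top (295,242) / scene (343,230), the marker top at (247,191), and the black shoe with its stud at (333,283).

```bash
python3 - <<'E'
from h import *
from scipy.optimize import least_squares
I={n:cv2.imread(f"pics/{n}0.png") for n in P}
print('hub cap',tri((295,242.3),(342.7,229.6)))
print('knob tri',tri((270.7,239.8),(368.3,222.2)), atz('top',(270.7,239.8),.207),atz('scene',(368.3,222.2),.207))
print('red',[(c.round(1),s[4]) for c,s in blobs(I['top'],170,8,120,40) if 200<c[0]<400 and c[1]<310])
h=cv2.cvtColor(I['top'],cv2.COLOR_BGR2HSV)
m=((h[...,1]<18)&(h[...,2]>80)).astype(np.uint8); m[:180]=0;m[310:]=0;m[:,:230]=0;m[:,365:]=0
m=cv2.morphologyEx(m,cv2.MORPH_OPEN,np.ones((3,3)))
c=max(cv2.findContours(m,cv2.RETR_EXTERNAL,cv2.CHAIN_APPROX_NONE)[0],key=cv2.contourArea)[:,0]
X=np.array([atz('top',p,.06)[:2] for p in c])
f=least_squares(lambda q:np.hypot(X[:,0]-q[0],X[:,1]-q[1])-q[2],[X[:,0].mean(),X[:,1].mean(),.175],loss='soft_l1',f_scale=.002)
print('disc',f.x,len(c)); C=f.x[:2]
g=atz('top',(246.3,191),.053)[:2]; g2=atz('scene',(370.4,333),.053)[:2]
post=atz('top',(333.2,282.8),.1)[:2]
a=lambda p:np.degrees(np.arctan2(*(p-C)[::-1]))
for n,p in dict(mark=g,mark2=g2,stud=post,knob=atz('top',(270.7,239.8),.207)[:2],knobs=atz('scene',(368.3,222.2),.207)[:2],tab=atz('top',(357.5,229),.06)[:2],tabs=atz('scene',(269.3,240.1),.06)[:2]).items(): print(n,p,np.hypot(*(p-C)),a(p))
E
```

```text
hub cap (array([0.57264094, 0.06043722, 0.14830563]), np.float64(0.002224609183136898))
knob tri (array([0.57332497, 0.1213674 , 0.20559725]), np.float64(0.0013054116951483315)) [0.57347205 0.12059504 0.207     ] [0.57434052 0.12242838 0.207     ]
red [(array([356.7, 228.8]), np.int32(90)), (array([259. , 229.2]), np.int32(23)), (array([265.9, 231.9]), np.int32(41)), (array([260.8, 241.1]), np.int32(21)), (array([329. , 253.2]), np.int32(159))]
disc [0.57471539 0.06129017 0.17061841] 350
mark [0.73408108 0.21985941] 0.22481464824419495 44.85647059572094
mark2 [0.7309354  0.22068428] 0.2231841639317078 45.57619979737627
stud [ 0.46266296 -0.05108977] 0.1586978266405272 -134.91638923540157
knob [0.57347205 0.12059504] 0.05931789415167324 91.20104252358485
knobs [0.57434052 0.12242838] 0.06113935162134849 90.35130554164654
tab [ 0.62501068 -0.12089079] 0.18899608418462188 -74.56659657965392
tabs [ 0.62530972 -0.11660915] 0.18495393121965076 -74.12432050089775
```

Call:
move_arm --rows '[3, -3, 0, 0, 7, -7, 0, 0, 11.2, -11, 0, 0, 15.4, -15.1, 0, 0, 19.6, -19.2, 0, 0, 23.8, -23.3, 0, 0, 28, -27.5, 0, 0, 32.2, -31.6, 0, 0, 36.4, -35.7, 0, 0, 40.6, -39.8, 0, 0]' --fingers 1

```text
clock: 1.35
tcp_pos: [0.4814, -0.0988, 0.2453]
orientation: [3.081, 0.613, -0.0]
contact_force: [0.6, 0.2, 0.8]
grip_width: 0.0857
gripper_force: 0.0
```

Call:
move_arm --rows '[4, -4, 0, 0, 8, -8, 0, 0, 12, -12, 0, 0, 15.5, -15.2, 0, 0, 17, -16.8, 0, 0, 17, -16.8, 0, 0, 17, -16.8, 0, 0]'

```text
clock: 2.22
tcp_pos: [0.5735, 0.1175, 0.245]
orientation: [3.081, 0.609, -0.002]
contact_force: [-0.9, -0.3, -0.7]
grip_width: 0.0859
gripper_force: 0.0
```

```bash
cat > go.py <<'E'
from h import *
o=r.get_obs(); M=R.from_rotvec(o['orientation']).as_matrix()
d=np.array([.574,.1212,.179])-o['tcp_pos']
print(o['clock'],o['tcp_pos'],o['joints'].round(2) if hasattr(o['joints'],'round') else o['joints'],M.round(3).tolist(),'tool delta cm',(M.T@d*100).round(2),o['contact_force'])
E
python3 go.py
```

```text
2.225 [0.57350554 0.11750027 0.2449829 ] [ 0.    0.36 -0.39  1.75  0.16  1.06 -1.63] [[0.925, 0.381, -0.001], [0.381, -0.925, -0.002], [-0.001, 0.001, -1.0]] tool delta cm [ 0.2  -0.33  6.6 ] [-0.94279218 -0.30972942 -0.7188301 ]
```

Call:
move_arm --rows '[0.2, -0.3, 1.5, 0, 0.2, -0.3, 4, 0, 0.2, -0.3, 6.6, 0, 0.2, -0.3, 6.6, 0]'

```text
clock: 2.72
tcp_pos: [0.5727, 0.1217, 0.1767]
orientation: [3.081, 0.611, -0.008]
contact_force: [-0.4, 0.6, 0.6]
grip_width: 0.0857
gripper_force: 0.0
```

Call:
move_arm --rows '[0, 0, 0, 0, 0, 0, 0, 0, 0, 0, 0, 0, 0, 0, 0, 0, 0, 0, 0, 0]' --fingers 0 --newtons 25

```text
clock: 3.35
tcp_pos: [0.5755, 0.1228, 0.1804]
orientation: [3.081, 0.612, 0.003]
contact_force: [0.1, -3.2, 5.1]
grip_width: 0.0294
gripper_force: 26.5
```

```bash
python3 go.py; python3 - <<'E'
from h import *
print(r.get_obs()['grip_width'])
cv2.imwrite("pics/g.png",np.hstack([cv2.resize(r.grab_frame(n)[140:340,200:420],None,fx=1.8,fy=1.8) for n in P]))
E
```

```text
3.35 [0.57548211 0.12280037 0.18042028] [-0.02  0.43 -0.38  1.81  0.2   0.93 -1.67] [[0.924, 0.382, 0.002], [0.382, -0.924, -0.0], [0.002, 0.001, -1.0]] tool delta cm [-0.2   0.09  0.14] [ 0.07454291 -3.24001862  5.05455169]
0.02935436378629463
```

View pics/g.png

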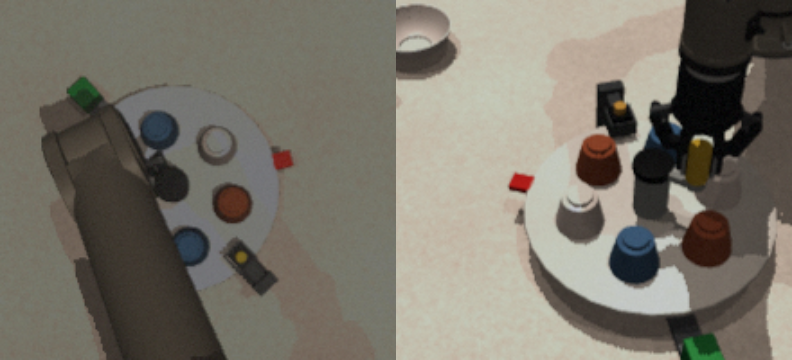

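The knob sits between the pads at a width of 29 mm. The tab is still at scene ≈(270,242), and nothing is touching the cups.

```bash
cat > st.py <<'E'
# usage: st.py "increments deg" ; measures tab, prints rows of next call
import sys, json, os
from h import *
C=np.array([.574,.061]); MARK=45.1
S=json.load(open('s.json')) if os.path.exists('s.json') else dict(ph=67.8,base=None,hist=[])
o=r.get_obs(); t=o['clock']
def tab():
    for n,a in(("scene",(174,5,120,50)),("top",(170,8,120,40))):
        I=r.grab_frame(n)
        for c,s in blobs(I,*a):
            p=atz(n,c,.06)[:2]-C
            if .17<np.hypot(*p)<.205 and s[4]>15: return np.degrees(np.arctan2(p[1],p[0]))-MARK,n
    return None,None
t=r.get_obs()['clock']; a,n=tab()
if n=="top": t+=.05
if a is not None:
    if S['hist']:
        t0,a0=S['hist'][-1]; pred=a0+S.get('w',0)*(t-t0)
        a+=360*round((pred-a)/360)
        if t>t0: print('rate over last: %.1f rpm (%.1f s)'%((a-a0)/(t-t0)/6,t-t0))
    S['hist'].append([t,a])
print(t,n,'carousel deg',a, 'mod',None if a is None else a%360,'F',np.round(o['contact_force'],1),'tcp',(o['tcp_pos'][:2]-C).round(4),o['tcp_pos'][2].round(4), 'grip',round(o['grip_width'],4))
pos=lambda p:6*np.array([np.cos(np.radians(p)),-np.sin(np.radians(p))])
if S['base'] is None: S['base']=pos(S['ph']).tolist()
if len(sys.argv)>1:
    inc=eval(sys.argv[1]); S['w']=float(sys.argv[2]) # expected deg/s
    rows=[]
    for d in inc:
        S['ph']+=d; q=np.round((pos(S['ph'])-S['base'])/.05)*.05
        rows+=[round(float(q[0]),2),round(float(q[1]),2),0,0]
    S['base']=(np.array(S['base'])+q).tolist(); print(rows,'phase',S['ph'])
json.dump(S,open('s.json','w'))
E
python3 st.py "[5,11,17]+[22]*7" 70
```

```text
3.45 scene carousel deg -118.06569234201746 mod 241.93430765798254 F [ 1.  -2.7  6. ] tcp [0.0015 0.0618] 0.1804 grip 0.0297
[-0.5, -0.2, 0, 0, -1.6, -0.4, 0, 0, -3.4, -0.35, 0, 0, -5.5, 0.5, 0, 0, -7.15, 2.1, 0, 0, -8.1, 4.2, 0, 0, -8.2, 6.45, 0, 0, -7.4, 8.65, 0, 0, -5.9, 10.35, 0, 0, -3.85, 11.35, 0, 0] phase 254.8
```

Call:
move_arm --rows '[-0.5, -0.2, 0, 0, -1.6, -0.4, 0, 0, -3.4, -0.35, 0, 0, -5.5, 0.5, 0, 0, -7.15, 2.1, 0, 0, -8.1, 4.2, 0, 0, -8.2, 6.45, 0, 0, -7.4, 8.65, 0, 0, -5.9, 10.35, 0, 0, -3.85, 11.35, 0, 0]'

```text
clock: 4.75
tcp_pos: [0.5832, 0.0028, 0.1804]
orientation: [3.081, 0.611, 0.001]
contact_force: [-1.0, 2.3, 7.7]
grip_width: 0.0291
gripper_force: 27.0
```

```bash
python3 st.py "[22]*10" 100
```

```text
rate over last: 7.8 rpm (1.3 s)
4.75 scene carousel deg -57.57510859177027 mod 302.4248914082297 F [-1.   2.3  7.7] tcp [ 0.0092 -0.0582] 0.1804 grip 0.0291
[2.3, 0.15, 0, 0, 4.45, -0.55, 0, 0, 6.25, -2.0, 0, 0, 7.3, -4.0, 0, 0, 7.55, -6.3, 0, 0, 6.95, -8.5, 0, 0, 5.55, -10.3, 0, 0, 3.55, -11.45, 0, 0, 1.3, -11.8, 0, 0, -0.95, -11.25, 0, 0] phase 474.8
```

Call:
move_arm --rows '[2.3, 0.15, 0, 0, 4.45, -0.55, 0, 0, 6.25, -2.0, 0, 0, 7.3, -4.0, 0, 0, 7.55, -6.3, 0, 0, 6.95, -8.5, 0, 0, 5.55, -10.3, 0, 0, 3.55, -11.45, 0, 0, 1.3, -11.8, 0, 0, -0.95, -11.25, 0, 0]'

```text
clock: 6.05
tcp_pos: [0.532, 0.1018, 0.1804]
orientation: [3.078, 0.612, 0.008]
contact_force: [14.2, -10.5, 0.7]
grip_width: 0.0293
gripper_force: 26.6
```

```bash
python3 st.py "[24]*10" 115
```

```text
rate over last: 17.5 rpm (1.3 s)
6.05 scene carousel deg 78.97800046309698 mod 78.97800046309698 F [ 14.2 -10.5   0.7] tcp [-0.042   0.0408] 0.1804 grip 0.0293
[-2.0, 1.5, 0, 0, -3.2, 3.7, 0, 0, -3.4, 6.15, 0, 0, -2.6, 8.55, 0, 0, -0.95, 10.35, 0, 0, 1.35, 11.35, 0, 0, 3.85, 11.3, 0, 0, 6.15, 10.25, 0, 0, 7.75, 8.4, 0, 0, 8.5, 6.0, 0, 0] phase 714.8
```

Call:
move_arm --rows '[-2.0, 1.5, 0, 0, -3.2, 3.7, 0, 0, -3.4, 6.15, 0, 0, -2.6, 8.55, 0, 0, -0.95, 10.35, 0, 0, 1.35, 11.35, 0, 0, 3.85, 11.3, 0, 0, 6.15, 10.25, 0, 0, 7.75, 8.4, 0, 0, 8.5, 6.0, 0, 0]'

```text
clock: 7.35
tcp_pos: [0.6354, 0.0811, 0.1807]
orientation: [3.081, 0.61, 0.011]
contact_force: [3.1, -1.1, 4.7]
grip_width: 0.0293
gripper_force: 26.8
```

```bash
python3 st.py "[23]*10" 118
```

```text
rate over last: 19.8 rpm (1.3 s)
7.35 scene carousel deg 233.05768837800903 mod 233.05768837800903 F [ 3.1 -1.1  4.7] tcp [0.0614 0.0201] 0.1807 grip 0.0293
[-0.25, -2.4, 0, 0, -1.45, -4.45, 0, 0, -3.3, -5.95, 0, 0, -5.65, -6.55, 0, 0, -8.0, -6.2, 0, 0, -10.05, -4.95, 0, 0, -11.45, -3.0, 0, 0, -11.95, -0.65, 0, 0, -11.55, 1.7, 0, 0, -10.2, 3.7, 0, 0] phase 944.8
```

Call:
move_arm --rows '[-0.25, -2.4, 0, 0, -1.45, -4.45, 0, 0, -3.3, -5.95, 0, 0, -5.65, -6.55, 0, 0, -8.0, -6.2, 0, 0, -10.05, -4.95, 0, 0, -11.45, -3.0, 0, 0, -11.95, -0.65, 0, 0, -11.55, 1.7, 0, 0, -10.2, 3.7, 0, 0]'

```text
clock: 8.65
tcp_pos: [0.5523, 0.0083, 0.1804]
orientation: [-3.08, -0.613, -0.002]
contact_force: [1.6, 5.7, 7.1]
grip_width: 0.0293
gripper_force: 27.4
```

```bash
python3 st.py "[23]*10" 118
```

```text
rate over last: 19.8 rpm (1.3 s)
8.65 scene carousel deg 387.8109250301747 mod 27.8109250301747 F [1.6 5.7 7.1] tcp [-0.0217 -0.0527] 0.1804 grip 0.0293
[1.95, 1.3, 0, 0, 4.3, 1.75, 0, 0, 6.65, 1.25, 0, 0, 8.6, -0.15, 0, 0, 9.85, -2.15, 0, 0, 10.25, -4.55, 0, 0, 9.65, -6.85, 0, 0, 8.2, -8.75, 0, 0, 6.1, -9.95, 0, 0, 3.75, -10.2, 0, 0] phase 1174.8
```

Call:
move_arm --rows '[1.95, 1.3, 0, 0, 4.3, 1.75, 0, 0, 6.65, 1.25, 0, 0, 8.6, -0.15, 0, 0, 9.85, -2.15, 0, 0, 10.25, -4.55, 0, 0, 9.65, -6.85, 0, 0, 8.2, -8.75, 0, 0, 6.1, -9.95, 0, 0, 3.75, -10.2, 0, 0]'

```text
clock: 9.95
tcp_pos: [0.5478, 0.115, 0.1803]
orientation: [3.078, 0.613, 0.003]
contact_force: [7.3, -10.9, 6.4]
grip_width: 0.029
gripper_force: 27.7
```

```bash
python3 st.py "[23]*10" 118
```

```text
rate over last: 20.8 rpm (1.3 s)
9.95 scene carousel deg 549.8177042868388 mod 189.81770428683876 F [  7.3 -10.9   6.4] tcp [-0.0262  0.054 ] 0.1803 grip 0.029
[-2.3, 0.65, 0, 0, -4.15, 2.15, 0, 0, -5.3, 4.3, 0, 0, -5.45, 6.65, 0, 0, -4.7, 8.95, 0, 0, -3.15, 10.75, 0, 0, -1.0, 11.75, 0, 0, 1.4, 11.9, 0, 0, 3.65, 11.05, 0, 0, 5.4, 9.4, 0, 0] phase 1404.8
```

Call:
move_arm --rows '[-2.3, 0.65, 0, 0, -4.15, 2.15, 0, 0, -5.3, 4.3, 0, 0, -5.45, 6.65, 0, 0, -4.7, 8.95, 0, 0, -3.15, 10.75, 0, 0, -1.0, 11.75, 0, 0, 1.4, 11.9, 0, 0, 3.65, 11.05, 0, 0, 5.4, 9.4, 0, 0]'

```text
clock: 11.25
tcp_pos: [0.6364, 0.0481, 0.1807]
orientation: [3.079, 0.607, 0.008]
contact_force: [4.3, -2.7, 4.7]
grip_width: 0.0294
gripper_force: 27.4
```

```bash
python3 st.py "[22.5]*10" 118
```

```text
rate over last: 20.3 rpm (1.3 s)
11.25 scene carousel deg 708.3081699876227 mod 348.3081699876227 F [ 4.3 -2.7  4.7] tcp [ 0.0624 -0.0129] 0.1807 grip 0.0294
[0.95, -2.15, 0, 0, 1.0, -4.45, 0, 0, 0.15, -6.65, 0, 0, -1.45, -8.35, 0, 0, -3.6, -9.3, 0, 0, -5.95, -9.35, 0, 0, -8.1, -8.5, 0, 0, -9.8, -6.9, 0, 0, -10.75, -4.75, 0, 0, -10.85, -2.4, 0, 0] phase 1629.8
```

Call:
move_arm --rows '[0.95, -2.15, 0, 0, 1.0, -4.45, 0, 0, 0.15, -6.65, 0, 0, -1.45, -8.35, 0, 0, -3.6, -9.3, 0, 0, -5.95, -9.35, 0, 0, -8.1, -8.5, 0, 0, -9.8, -6.9, 0, 0, -10.75, -4.75, 0, 0, -10.85, -2.4, 0, 0]'

```text
clock: 12.55
tcp_pos: [0.5261, 0.0321, 0.1806]
orientation: [-3.079, -0.614, -0.011]
contact_force: [11.4, 8.0, -4.1]
grip_width: 0.0291
gripper_force: 26.8
```

```bash
python3 st.py "[23]*10" 118
```

```text
rate over last: 20.3 rpm (1.3 s)
12.55 scene carousel deg 867.0371224052598 mod 147.03712240525977 F [11.4  8.  -4.1] tcp [-0.0479 -0.0289] 0.1806 grip 0.0291
[0.9, 2.2, 0, 0, 2.55, 3.9, 0, 0, 4.75, 4.85, 0, 0, 7.15, 4.85, 0, 0, 9.35, 3.9, 0, 0, 11.0, 2.15, 0, 0, 11.85, -0.1, 0, 0, 11.75, -2.5, 0, 0, 10.75, -4.65, 0, 0, 8.95, -6.25, 0, 0] phase 1859.8
```

Call:
move_arm --rows '[0.9, 2.2, 0, 0, 2.55, 3.9, 0, 0, 4.75, 4.85, 0, 0, 7.15, 4.85, 0, 0, 9.35, 3.9, 0, 0, 11.0, 2.15, 0, 0, 11.85, -0.1, 0, 0, 11.75, -2.5, 0, 0, 10.75, -4.65, 0, 0, 8.95, -6.25, 0, 0]'

```text
clock: 13.85
tcp_pos: [0.5822, 0.123, 0.1802]
orientation: [3.079, 0.614, 0.001]
contact_force: [-0.5, -9.6, 11.2]
grip_width: 0.0294
gripper_force: 28.1
```

```bash
python3 st.py "[22.5]*10" 118
```

```text
rate over last: 20.6 rpm (1.3 s)
13.85 scene carousel deg 1028.0978090686392 mod 308.0978090686392 F [-0.5 -9.6 11.2] tcp [0.0082 0.062 ] 0.1802 grip 0.0294
[-2.2, -0.75, 0, 0, -4.55, -0.6, 0, 0, -6.65, 0.45, 0, 0, -8.2, 2.2, 0, 0, -8.95, 4.4, 0, 0, -8.8, 6.75, 0, 0, -7.8, 8.85, 0, 0, -6.05, 10.4, 0, 0, -3.8, 11.15, 0, 0, -1.5, 11.0, 0, 0] phase 2084.8
```

Call:
move_arm --rows '[-2.2, -0.75, 0, 0, -4.55, -0.6, 0, 0, -6.65, 0.45, 0, 0, -8.2, 2.2, 0, 0, -8.95, 4.4, 0, 0, -8.8, 6.75, 0, 0, -7.8, 8.85, 0, 0, -6.05, 10.4, 0, 0, -3.8, 11.15, 0, 0, -1.5, 11.0, 0, 0]'

```text
clock: 15.15
tcp_pos: [0.6121, 0.0131, 0.1804]
orientation: [3.079, 0.608, 0.001]
contact_force: [0.0, -1.6, 9.7]
grip_width: 0.0295
gripper_force: 27.9
```

```bash
python3 st.py "[20,17,14,12,11,11,11,11,11,11]" 85; cat > sim.py <<'E'
import numpy as np,sys
def sim(w,inc,I=.048,D=.039,tail=0):
    a=0;dt=1/800
    for d in list(inc)+[0]*tail:
        wc=np.radians(d)*8
        for _ in range(100):
            T=.07*(wc-w)-.012*w
            if w<=0 and abs(T)<=D: w=0
            else: w+=dt/I*(T-D*np.sign(w if w else T))
            a+=w*dt
    return np.degrees(a),w
E
python3 -c "
from sim import *
for I in(.035,.048,.062): print(sim(2.13,[20,17,14,12,11,11,11,11,11,11],I))"
```

```text
rate over last: 19.8 rpm (1.3 s)
15.15 scene carousel deg 1182.7360531512109 mod 102.73605315121085 F [ 0.  -1.6  9.7] tcp [ 0.0381 -0.0479] 0.1804 grip 0.0295
[1.9, -0.85, 0, 0, 3.2, -2.1, 0, 0, 3.95, -3.35, 0, 0, 4.35, -4.55, 0, 0, 4.5, -5.65, 0, 0, 4.4, -6.8, 0, 0, 4.1, -7.95, 0, 0, 3.6, -8.95, 0, 0, 2.9, -9.85, 0, 0, 2.05, -10.65, 0, 0] phase 2213.8
(np.float64(104.63225912058462), np.float64(0.9581877661108772))
(np.float64(111.70220658230782), np.float64(1.064983787328088))
(np.float64(117.45876487983546), np.float64(1.1727686496515843))
```

Call:
move_arm --rows '[1.9, -0.85, 0, 0, 3.2, -2.1, 0, 0, 3.95, -3.35, 0, 0, 4.35, -4.55, 0, 0, 4.5, -5.65, 0, 0, 4.4, -6.8, 0, 0, 4.1, -7.95, 0, 0, 3.6, -8.95, 0, 0, 2.9, -9.85, 0, 0, 2.05, -10.65, 0, 0]'

```text
clock: 16.45
tcp_pos: [0.5889, 0.122, 0.1803]
orientation: [3.08, 0.614, 0.001]
contact_force: [-0.8, -3.2, 10.1]
grip_width: 0.0292
gripper_force: 27.9
```

```bash
python3 st.py "[10]*10" 50; python3 -c "
from sim import *
for I in(.035,.048,.062):
  for D in (.033,.039,.045): print(I,D,sim(2.1,[20,17,14,12,11,11,11,11,11,11],I,D),sim(sim(2.1,[20,17,14,12,11,11,11,11,11,11],I,D)[1],[10]*10,I,D))"
```

```text
rate over last: 14.7 rpm (1.3 s)
16.45 scene carousel deg 1297.006316346101 mod 217.0063163461009 F [-0.8 -3.2 10.1] tcp [0.0149 0.061 ] 0.1803 grip 0.0292
[-0.9, -0.55, 0, 0, -1.9, -0.9, 0, 0, -2.9, -1.1, 0, 0, -3.95, -1.15, 0, 0, -5.0, -0.95, 0, 0, -6.0, -0.65, 0, 0, -6.9, -0.15, 0, 0, -7.7, 0.5, 0, 0, -8.4, 1.3, 0, 0, -8.95, 2.2, 0, 0] phase 2313.8
0.035 0.033 (np.float64(107.49096881667134), np.float64(1.0258652639963237)) (np.float64(62.00007308429029), np.float64(0.8020785707423246))
0.035 0.039 (np.float64(103.93969120828322), np.float64(0.9565904428009716)) (np.float64(56.84954486622477), np.float64(0.7291152733241433))
0.035 0.045 (np.float64(100.3884135998951), np.float64(0.8873156216056202)) (np.float64(51.69901664815938), np.float64(0.6561519759059619))
0.048 0.033 (np.float64(113.89700123670306), np.float64(1.1259880310527501)) (np.float64(66.47684864366404), np.float64(0.8291745659385))
0.048 0.039 (np.float64(110.81658536001093), np.float64(1.061446014226749)) (np.float64(61.49110677260698), np.float64(0.7570213820780562))
0.048 0.045 (np.float64(107.73616948331896), np.float64(0.9969039974007492)) (np.float64(56.505364901550266), np.float64(0.6848681982176152))
0.062 0.033 (np.float64(119.0901582047706), np.float64(1.2262162660651064)) (np.float64(71.82054257680193), np.float64(0.8729813644910221))
0.062 0.039 (np.float64(116.40931773904319), np.float64(1.1670335593888506)) (np.float64(67.06939803421609), np.float64(0.8024847189887238))
0.062 0.045 (np.float64(113.72847727331583), np.float64(1.1078508527125943)) (np.float64(62.31825349163043), np.float64(0.7319880734864235))
```

Call:
move_arm --rows '[-0.9, -0.55, 0, 0, -1.9, -0.9, 0, 0, -2.9, -1.1, 0, 0, -3.95, -1.15, 0, 0, -5.0, -0.95, 0, 0, -6.0, -0.65, 0, 0, -6.9, -0.15, 0, 0, -7.7, 0.5, 0, 0, -8.4, 1.3, 0, 0, -8.95, 2.2, 0, 0]'

```text
clock: 17.75
tcp_pos: [0.518, 0.0667, 0.1805]
orientation: [3.081, 0.612, 0.012]
contact_force: [12.9, 1.0, -1.6]
grip_width: 0.0294
gripper_force: 27.0
```

```bash
cp s.json s_prev.json; python3 st.py "[10]*10" 40; python3 -c "
from sim import *
for I in(.048,.062):
  for D in (.033,.039): 
    w=sim(sim(2.1,[20,17,14,12,11,11,11,11,11,11],I,D)[1],[10]*10,I,D)[1]
    print(I,D,w,*[(n,round(sim(w,[10]*n,I,D,12)[0],1)) for n in (6,8,10,12)])"
```

```text
rate over last: 5.8 rpm (1.3 s)
17.75 scene carousel deg 1342.2423387570443 mod 262.2423387570443 F [12.9  1.  -1.6] tcp [-0.056   0.0057] 0.1805 grip 0.0294
[-0.4, 1.0, 0, 0, -0.6, 2.0, 0, 0, -0.6, 3.05, 0, 0, -0.45, 4.1, 0, 0, -0.1, 5.1, 0, 0, 0.4, 6.0, 0, 0, 1.05, 6.8, 0, 0, 1.85, 7.5, 0, 0, 2.75, 8.05, 0, 0, 3.7, 8.4, 0, 0] phase 2413.8
0.048 0.033 0.8291745659385 (6, np.float64(46.9)) (8, np.float64(58.3)) (10, np.float64(69.6)) (12, np.float64(80.9))
0.048 0.039 0.7570213820780562 (6, np.float64(41.3)) (8, np.float64(51.6)) (10, np.float64(61.9)) (12, np.float64(72.2))
0.062 0.033 0.8729813644910221 (6, np.float64(52.3)) (8, np.float64(63.8)) (10, np.float64(75.2)) (12, np.float64(86.5))
0.062 0.039 0.8024847189887238 (6, np.float64(46.0)) (8, np.float64(56.4)) (10, np.float64(66.8)) (12, np.float64(77.2))
```

Call:
move_arm --rows '[-0.4, 1.0, 0, 0, -0.6, 2.0, 0, 0, -0.6, 3.05, 0, 0, -0.45, 4.1, 0, 0, -0.1, 5.1, 0, 0, 0.4, 6.0, 0, 0, 1.05, 6.8, 0, 0, 1.85, 7.5, 0, 0, 2.75, 8.05, 0, 0, 3.7, 8.4, 0, 0]'

```text
clock: 19.05
tcp_pos: [0.5814, 0.0028, 0.1804]
orientation: [3.08, 0.611, -0.0]
contact_force: [-1.0, -3.2, 11.8]
grip_width: 0.0293
gripper_force: 27.9
```

```bash
python3 st.py "[10]*6+[0]*4" 25
```

```text
rate over last: 5.9 rpm (1.3 s)
19.05 scene carousel deg 1388.4729961454163 mod 308.47299614541635 F [-1.  -3.2 11.8] tcp [ 0.0074 -0.0582] 0.1804 grip 0.0293
[1.05, 0.2, 0, 0, 2.1, 0.25, 0, 0, 3.1, 0.1, 0, 0, 4.1, -0.25, 0, 0, 5.0, -0.75, 0, 0, 5.85, -1.4, 0, 0, 5.85, -1.4, 0, 0, 5.85, -1.4, 0, 0, 5.85, -1.4, 0, 0, 5.85, -1.4, 0, 0] phase 2473.8
```

Call:
move_arm --rows '[1.05, 0.2, 0, 0, 2.1, 0.25, 0, 0, 3.1, 0.1, 0, 0, 4.1, -0.25, 0, 0, 5.0, -0.75, 0, 0, 5.85, -1.4, 0, 0]'

```text
clock: 19.85
tcp_pos: [0.6322, 0.0368, 0.1806]
orientation: [3.079, 0.609, 0.007]
contact_force: [6.3, -4.4, 5.1]
grip_width: 0.0293
gripper_force: 27.5
```

```bash
python3 st.py "[10]*3+[0]*7" 10
```

```text
rate over last: 6.0 rpm (0.8 s)
19.85 scene carousel deg 1417.069337247976 mod 337.0693372479759 F [ 6.3 -4.4  5.1] tcp [ 0.0582 -0.0242] 0.1806 grip 0.0293
[0.65, -0.8, 0, 0, 1.2, -1.7, 0, 0, 1.6, -2.65, 0, 0, 1.6, -2.65, 0, 0, 1.6, -2.65, 0, 0, 1.6, -2.65, 0, 0, 1.6, -2.65, 0, 0, 1.6, -2.65, 0, 0, 1.6, -2.65, 0, 0, 1.6, -2.65, 0, 0] phase 2503.8
```

Call:
move_arm --rows '[0.65, -0.8, 0, 0, 1.2, -1.7, 0, 0, 1.6, -2.65, 0, 0, 1.6, -2.65, 0, 0, 1.6, -2.65, 0, 0, 1.6, -2.65, 0, 0, 1.6, -2.65, 0, 0, 1.6, -2.65, 0, 0, 1.6, -2.65, 0, 0, 1.6, -2.65, 0, 0]'

```text
clock: 21.15
tcp_pos: [0.6374, 0.0706, 0.1808]
orientation: [-3.081, -0.613, -0.011]
contact_force: [10.1, 1.4, 2.6]
grip_width: 0.0295
gripper_force: 27.2
```

```bash
python3 st.py; python3 - <<'E'
from h import *
cv2.imwrite("pics/e.png",np.hstack([cv2.resize(r.grab_frame(n)[140:360,200:440],None,fx=1.6,fy=1.6) for n in P]))
E
```

```text
rate over last: 3.0 rpm (1.3 s)
21.15 scene carousel deg 1440.4425792749664 mod 0.4425792749664197 F [10.1  1.4  2.6] tcp [0.0634 0.0096] 0.1808 grip 0.0295
```

View pics/e.png

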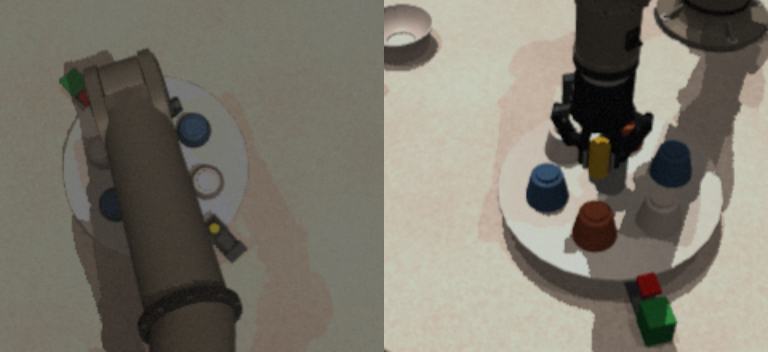

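The tab stands directly in front of the green post (scene crop: tab (648,284), post (655,318)), at 0.4° off and at rest. Next I'll release the knob and lift.

Call:
move_arm --rows '[0, 0, 0, 0, 0, 0, 0, 0, 0, 0, 0, 0, 0, 0, 0, 0, 0, 0, -1, 0, 0, 0, -3, 0, 0, 0, -6, 0, 0, 0, -9, 0, 0, 0, -9, 0, 0, 0, -9, 0]' --fingers 1

```text
clock: 22.55
tcp_pos: [0.6346, 0.0697, 0.2698]
orientation: [3.081, 0.613, 0.001]
contact_force: [0.4, -0.4, -0.7]
grip_width: 0.0854
gripper_force: 0.0
```

```bash
python3 st.py
```

```text
rate over last: 0.0 rpm (1.4 s)
22.55 scene carousel deg 1440.4494569004528 mod 0.4494569004527875 F [ 0.4 -0.4 -0.7] tcp [0.0606 0.0087] 0.2698 grip 0.0854
```

```bash
python3 -c "
from bench import r
print(r.hand_in())"
```

```text
the job is handed in; nothing more can be done
None
```

The carousel averaged about 20 turns a minute for roughly nine seconds (17.5 to 20.8 per reading). It then stopped with the red tab about 0.4° from the green marker, and the knob was released before I handed the job in, 22.6 s in.

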